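Unstack the lidded dishes and the pepper mill for the grazing lunch

TASK

Lay the table for lunch: take the stack of three lidded dishes apart and set each dish gently, lid up, centred on the cork trivet of its own shape, the square and the oblong one turned in line with their trivets; lift the pepper mill out of the deep well of its wooden stand and stand it upright, in the middle, in its small terracotta tray. Leave everything standing free and still.

Things in the scene. Friction and masses are not known exactly. Their poses are not given: they have to be found in the camera images.
- round_dish_mid (a point): Round lidded dish, diameter 55 mm, about 0.18 kg, at the top of the stack. White stoneware, upright sides 42 mm tall, and a flat, fixed wooden lid, 8 mm thick and set in 4 mm all round: 50 mm tall in all. This point is the dish's centre, 25 mm above its underside; z is up out of the lid.
- square_dish_mid (a point): Square lidded dish, 60 x 60 mm, about 0.22 kg, in the middle of the stack (its corners show under the round dish). White stoneware, upright sides 42 mm tall, and a flat, fixed wooden lid, 8 mm thick and set in 4 mm all round: 50 mm tall in all. This point is the dish's centre, 25 mm above its underside; z is up out of the lid. x and y run parallel to its sides.
- oblong_dish_mid (a point): Oblong lidded dish, 100 mm (its x) by 60 mm (its y), about 0.30 kg, at the bottom of the stack. It stands on a board 18 mm thick with a fixed cheese 36 mm tall 120 mm to its left (+y). White stoneware, upright sides 42 mm tall, and a flat, fixed wooden lid, 8 mm thick and set in 4 mm all round: 50 mm tall in all. This point is the dish's centre, 25 mm above its underside; z is up out of the lid.
- mill_mid (a point): Dark wooden pepper mill, about 0.2 kg, 150 mm tall plus a small 6 mm steel button on top: body 44 mm in diameter up to 80 mm above its foot, upper part 36 mm in diameter from 90 to 146 mm. It starts upright in the mill stand's well; grip its upper part from above. This point is on its axis, 75 mm above its foot; z is along the axis, up.
- mill_stand: Fixed wooden block, 84 x 84 mm and 80 mm tall, with a round well of 46 mm diameter and 70 mm deep in the middle of its top, in which the mill stands: the mill's foot is 10 mm above the table and its upper 80 mm stick out. Origin: centre of the block's underside, at table height.
- round_trivet: Fixed round cork trivet, 82 mm in diameter, 8 mm thick, flat on the table: the round dish's place. Origin: centre of its underside, at table height.
- square_trivet: Fixed square cork trivet, 84 x 84 mm, 8 mm thick, flat on the table: the square dish's place. Origin: centre of its underside; x and y run parallel to its sides.
- oblong_trivet: Fixed oblong cork trivet, 124 mm (its x) by 84 mm (its y), 8 mm thick, flat on the table: the oblong dish's place. Origin: centre of its underside.
- mill_tray: Fixed terracotta round tray for the mill, 76 mm across the rim, 12 mm tall, walls 4 mm thick, flat inner floor about 60 mm across and 5 mm above the table. Origin: centre of its underside.
Mind the look-alikes: they are no part of the job. What is shaped like the square_trivet but green or purple is not meant.

How it is judged:
By the outcome, as a careful person would: the job done as asked, in the order asked, and still so for the second after the job is handed in, with the robot touching nothing.
It also fails if it takes over 115 s, if anything falls off the work surface, if the arm or the gripper's body presses on something with over 40 N, if the wrist force passes 120 N, or if a joint passes its speed limit or range.

ROBOT

A 6-joint arm with a two-finger parallel gripper is mounted at the origin on the work surface. World frame = base frame: x ahead of the robot, y to its left, z up, the work surface at z = 0. Lengths are in m, angles in rad, forces in N, time in s.
With the tool pointing down it reaches from about 0.3 to 0.775 m from the base axis. Payload 14.6 kg.
Tool frame: the origin (TCP) lies midway between the tips of the shut fingers; the grasp point (between the pads) lies 19 mm behind it; z points along the fingers, y is the line along which they close (so a half turn about z gives the same grasp; the last joint's range is limited). The gripper opens to 94 mm and grips with 3 to 60 N. Pads are 16 mm wide; open, the fingers measure 119 mm over their backs; the gripper's body (75 mm by 177 mm) begins 78 mm behind the grasp point.
Start: joints at [-1.198, 0.3, 1.521, -0, 1.321, -0.067], TCP at [0.234, -0.498, 0.205] pointing down, gripper open.
Joint ranges: [-3.03, 3.03], [-0.79, 2.21], [0.23, 2.52], [-1.04, 4.18], [0, 3.07], [-2.55, 2.55]. Speed limits (rad/s): [2.22, 2.22, 2.57, 3.14, 3.14, 3.14].

INTERFACE

Orientations are given as [roll, pitch, yaw] about the fixed x, y, z axes, in that order (R = Rz(yaw) Ry(pitch) Rx(roll)).
In Python, from station import telemetry, optics, ctrl gives the robot as it stands.
- The arm moves only by the tool carry_out, never from a script. Its argument "plan" is a list that holds one entry, the list of rows, each a list of 7 numbers: the shift along the tool's x, y, z in mm, then the turn, a rotation vector about the tool's x, y, z in rad, then the finger opening in mm, from 0 to 94. A call has 1 to 20 rows; each row shifts and turns the commanded pose from where the row before left it, along the tool's axes as they then stand; what a row does not reach is not made up. A row lasts 1/12 s, in which the tool goes at most 41.7 mm and 7.16 degrees, less where a joint would pass 70% of its speed; a pose out of reach is approached as far as the arm can. A call with a gripper value outside its range is refused whole. The fingers move at their own pace and stop on an object; "squeeze" is the grip in N (left out, the last holds). Time passes only in rows, so rows that do not move let the fingers close. It gives the time, the measured TCP pose, the force, the opening and the grip force at its end, in the units of the state.
- telemetry.get_obs(): the state, without advancing time (a new reading comes with each control period).
- optics.camera(name): name is "side" or "top"; returns a dict with "pixels" (480x640x3 uint8, red, green, blue), "intrinsics" (3x3 intrinsics, pixels), "origin" and "rotation" of the camera in the world. Camera axes: x right, y down, z forward; pixel columns grow to the right and rows downward; lengths in m; the calibration is good to about 2 mm. A picture is of the moment at which its call begins. There is no depth.
- ctrl.hand_in(): hands the job in; it is judged then, once.
The state is a dict: "time_s": time; "qpos": joint angles; "joint_vel": joint speeds; "tau": joint torques, N m; "ee_pos": TCP position; "eef_rot": TCP orientation; "force": force on the tool from outside, world axes, zero at the start; "moment": the same for the moment, N m; "grip_width": finger opening in m; "grip_force": force on a finger pad.
Only numpy, scipy, OpenCV 4.12 (cv2) and the standard library are available. Lean on these libraries where they do the work, as an engineer would, in place of code of your own. Each camera call takes 0.05 s, during which the arm holds its last target. There are 200 camera calls.

## Working session

There is one attempt and no reset: what is moved stays moved. The work goes in short steps, Python scripts to look and compute and a tool call to move; the robot and the scene stay as the last step left them, time stands still between calls to the robot, and variables do not carry over. Pictures are saved under pics/ and viewed, at most 14 in all, crops included, and the job is handed in when it is done.

Besides the shell and the picture viewer there is one more tool, called as name(argument=value, ...) on one line, values as JSON. carry_out: Moves the arm, as the interface text tells. Its arguments: {"type":"object","properties":{"plan":{"type":"array","items":{"type":"array","items":{"type":"array","items":{"type":"number"}}}},"squeeze":{"type":"number"}},"required":["plan"]}

```bash
mkdir -p pics; ls
python3 - <<'E'
from station import telemetry, optics, ctrl
import cv2,numpy as np
o=telemetry.get_obs(); print({k:np.round(v,3).tolist() for k,v in o.items()})
for n in("top","side"):
    c=optics.camera(n); cv2.imwrite(f"pics/{n}0.png",c["pixels"][:,:,::-1]); print(n,c["intrinsics"],c["origin"],c["rotation"])
E
```

```text
pics
{'time_s': 0.0, 'qpos': [-1.198, 0.301, 1.522, 0.0, 1.321, -0.067], 'joint_vel': [0.001, -0.002, -0.001, 0.0, 0.001, 0.002], 'tau': [0.001, -53.181, -35.274, 0.071, 0.024, -0.0], 'ee_pos': [0.234, -0.497, 0.205], 'eef_rot': [-3.14, -0.0, 0.44], 'force': [-0.681, 1.112, -0.163], 'moment': [-0.032, -0.012, 0.003], 'grip_force': 0.0, 'grip_width': 0.094}
top [[606.36713853   0.         312.93091163]
 [  0.         606.36713853 230.86902957]
 [  0.           0.           1.        ]] [ 0.14473534 -0.1019022   1.70248815] [-2.94358830e+00 -1.33396674e-03 -1.59655724e+00]
side [[444.88112212   0.         318.45503236]
 [  0.         444.88112212 247.67370638]
 [  0.           0.           1.        ]] [-0.04264309  0.69336173  0.66819179] [-2.09917333  0.00464077 -2.55101476]
```

View pics/top0.png

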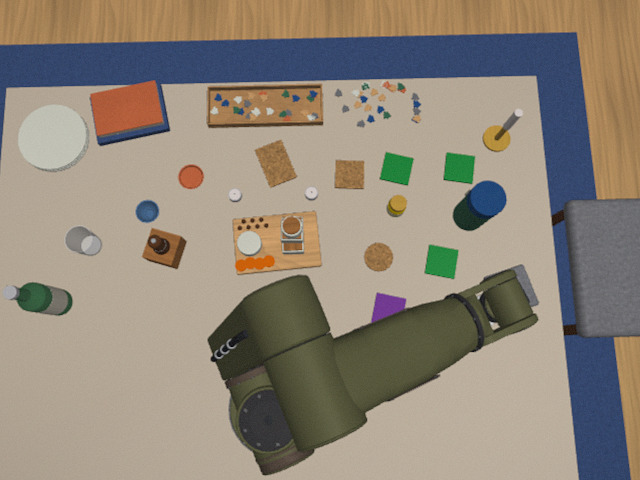

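View pics/side0.png

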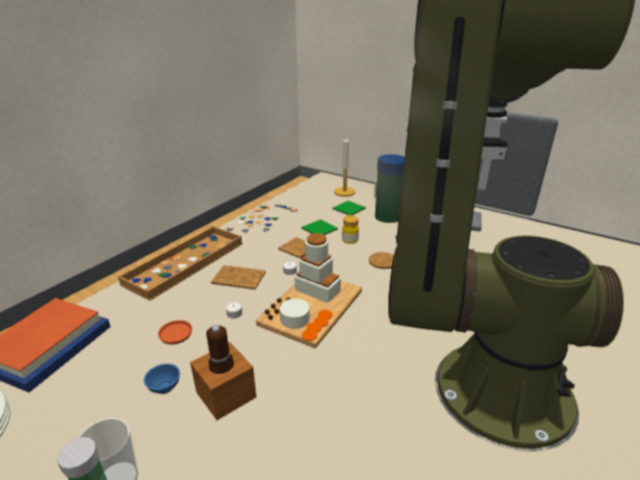

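The top view shows these candidates:
- **Square trivet:** the cork square at (349,174) fits. The look-alikes are green at (397,168), (459,168) and (441,261), and purple at (388,308).
- **Oblong trivet:** cork at (275,163).
- **Round trivet:** cork at (378,257).
- **Mill tray:** terracotta at (191,177). The blue bowl at (147,211) is not it.
- **Stack and mill:** stack at about (291,235), mill stand at (165,248).

Next I'll check these in one crop.

```bash
cat > h.py <<'E'
from station import telemetry, optics, ctrl
import cv2,numpy as np
from scipy.spatial.transform import Rotation as Ro
def cam(n):
    c=optics.camera(n); r=np.array(c["rotation"]); c["R"]=r if r.shape==(3,3) else Ro.from_euler("xyz",r).as_matrix(); return c
def ray(c,uv,z):
    uv=np.atleast_2d(np.asarray(uv,float)); d=np.c_[uv,np.ones(len(uv))]@np.linalg.inv(c["intrinsics"]).T@c["R"].T
    o=np.array(c["origin"]); return (o+d*((z-o[2])/d[:,2])[:,None])[:,:2]
def proj(c,p):
    q=(np.atleast_2d(p)-c["origin"])@c["R"]@np.array(c["intrinsics"]).T; return q[:,:2]/q[:,2:]
def rect(xy):
    (cx,cy),(w,h),a=cv2.minAreaRect((np.asarray(xy)*1000).astype(np.float32)); 
    if w<h: w,h,a=h,w,a+90
    return np.round([cx,cy,w,h,(a+90)%180-90],1)   # mm, angle of long side
E
python3 - <<'E'
from h import *
c=cam("top"); im=c["pixels"]; 
cv2.imwrite("pics/crop1.png",cv2.resize(im[130:300,130:400,::-1],None,fx=2.96,fy=2.96,interpolation=cv2.INTER_CUBIC))
hsv=cv2.cvtColor(im,cv2.COLOR_RGB2HSV)
print("hsv",[(p,hsv[p[1],p[0]].tolist()) for p in [(275,163),(349,174),(378,257),(191,177),(60+400-20,380),(350,230),(191,188),(291,224),(249,243)]])
m=((hsv[...,1]>75)&(hsv[...,0]<25)).astype(np.uint8)
for n,(u,v),z in [("oblong",(275,163),.008),("square",(349,174),.008),("round",(378,257),.008),("tray",(191,177),.012)]:
    w=np.zeros_like(m); w[v-32:v+32,u-32:u+32]=m[v-32:v+32,u-32:u+32]
    cs=max(cv2.findContours(w,0,1)[0],key=cv2.contourArea)
    xy=ray(c,cs[:,0],z); print(n,rect(xy),np.round(np.array(cv2.minEnclosingCircle((xy*1000).astype(np.float32))[0]),1),cv2.contourArea(cs))
E
```

```text
hsv [((275, 163), [16, 134, 160]), ((349, 174), [16, 134, 154]), ((378, 257), [16, 138, 150]), ((191, 177), [8, 164, 184]), ((440, 380), [17, 43, 184]), ((350, 230), [17, 42, 184]), ((191, 188), [8, 162, 162]), ((291, 224), [14, 163, 136]), ((249, 243), [33, 15, 200])]
oblong [689.5  -8.3 125.5  84.2  20.9] [688.5  -7.3] 1122.0
square [ 650.5 -222.2   84.7   81.7   -1.9] [ 650.2 -223. ] 755.5
round [ 406.1 -295.    79.4   77.2   88.5] [ 406.4 -295.5] 603.5
tray [6.548e+02 2.373e+02 7.280e+01 7.240e+01 6.000e-01] [654.  237.2] 488.5
```

View pics/crop1.png

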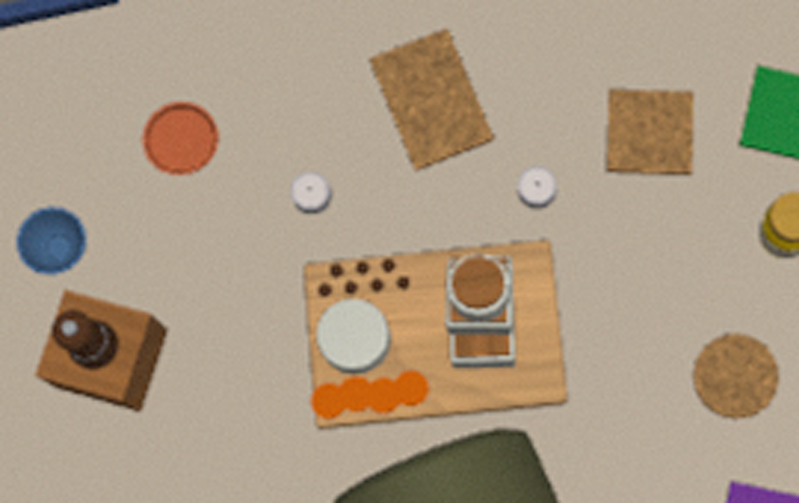

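The crop confirms it. The plain cork square is at crop (650,131), the cork round at (736,375), the cork oblong at (432,98) and the terracotta tray at (181,137). The round lid is at (478,284) and the mill button at (68,327). Next I'll measure the stack and the mill.

Run:
```python
from h import *
for n in ("top","side"):
    c=cam(n); im=c["pixels"]; hsv=cv2.cvtColor(im,cv2.COLOR_RGB2HSV)
    if n=="top": u0,v0,r=291,226,10
    else: u0,v0,r=317,239,12
    m=((hsv[...,1]>100)&(hsv[...,0]<25)).astype(np.uint8); w=np.zeros_like(m); w[v0-r:v0+r+1,u0-r:u0+r+1]=m[v0-r:v0+r+1,u0-r:u0+r+1]
    lab=cv2.connectedComponentsWithStats(w)
    i=1+np.argmax(lab[2][1:,4]); print(n,"lid",lab[2][i],lab[3][i])
    cs=max(cv2.findContours((lab[1]==i).astype(np.uint8),0,1)[0],key=cv2.contourArea)
    e=cv2.minEnclosingCircle((ray(c,cs[:,0],.168)*1000).astype(np.float32)); print(e, ray(c,lab[3][i],.168))
    # mill button: low-sat bright on dark mill
    u0,v0,r=(153,240,7) if n=="top" else (215,328,7)
    b=(hsv[v0-r:v0+r,u0-r:u0+r,1]<90)&(hsv[v0-r:v0+r,u0-r:u0+r,2]>110)
    lab=cv2.connectedComponentsWithStats(b.astype(np.uint8)); 
    for i in range(1,lab[0]):
        p=lab[3][i]+[u0-r,v0-r]; print("button",lab[2][i],p,ray(c,p,.165))
    # stand top: brown contour
    if n=="top":
        g=cv2.cvtColor(im,cv2.COLOR_RGB2GRAY)
        m=((hsv[...,1]>120)&(hsv[...,2]>85)).astype(np.uint8); w=np.zeros_like(m); w[225:272,138:192]=m[225:272,138:192]
        cs=max(cv2.findContours(w,0,1)[0],key=cv2.contourArea); print("stand",rect(ray(c,cs[:,0],.08)))
```

```text
top lid [283 216  17  18 233] [291.15021459 225.03433476]
((470.0860595703125, -55.746238708496094), 23.137025833129883) [[ 0.46926942 -0.05597   ]]
button [ 0  0  4 10 27] [147.         236.59259259] [[0.44890771 0.31649567]]
button [ 5  5  5  5 22] [152.90909091 240.09090909] [[0.43933133 0.30101936]]
stand [433.4 292.4 101.   86.1  72.2]
side lid [307 234  19  11 172] [316.09883721 238.6744186 ]
((465.1574401855469, -48.17828369140625), 25.916969299316406) [[ 0.46394581 -0.04835291]]
button [  0   0  14  10 113] [214.14159292 324.69911504] [[0.44282365 0.29810179]]
```

carry_out(plan=[[[0,0,-20,0,0,0,94],[0,0,-20,0,0,0,94],[25,-18.7,0,0,0,0,94],[25,-18.7,0,0,0,0,94],[25,-18.7,0,0,0,0,94],[25,-18.7,0,0,0,0,94],[25,-18.7,0,0,0,0,94],[25,-18.7,0,0,0,0,94],[25,-18.7,0,0,0,0,94],[25,-18.7,0,0,0,0,94],[25,-18.7,0,0,0,0,94],[25,-18.7,0,0,0,0,94],[25,-18.7,0,0,0,0,94],[25,-18.7,0,0,0,0,94],[25,-18.7,0,0,0,0,94],[25,-18.7,0,0,0,0,94],[25,-18.7,0,0,0,0,94],[25,-18.7,0,0,0,0,94]]], squeeze=15)

```text
time_s: 1.75
ee_pos: [0.4692, -0.055, 0.2455]
eef_rot: [3.141, -0.0, 0.44]
force: [1.3, 0.5, 0.7]
grip_width: 0.0946
grip_force: 0.0
```

```bash
cat >> h.py <<'E'
def go(x,y,z,yaw=None):
    "shift (mm, tool axes) and turn (rad about tool z) from the measured pose to a target in mm; shift is before the turn"
    o=telemetry.get_obs(); R=Ro.from_euler("xyz",o["eef_rot"]); d=R.inv().apply(np.array([x,y,z])-1000*np.array(o["ee_pos"]))
    print("t %.1f"%o["time_s"],"pos",np.round(1000*np.array(o["ee_pos"]),1),"rot",np.round(o["eef_rot"],3),"q",np.round(o["qpos"],2),"F",np.round(o["force"],1),"grip",o["grip_width"],o["grip_force"])
    print("shift",np.round(d,1),"turn", None if yaw is None else np.round(o["eef_rot"][2]-yaw,3))
E
python3 -c "
from h import *
go(469.5,-56,128)"
```

```text
t 1.8 pos [469.2 -55.  245.5] rot [ 3.141 -0.     0.44 ] q [-0.19  0.09  1.67  0.    1.37  0.94] F [1.3 0.5 0.7] grip 0.09462098355159444 0.0
shift [-1.000e-01  1.000e+00  1.175e+02] turn None
```

carry_out(plan=[[[0,1,20,0,0,0,94],[0,0,20,0,0,0,94],[0,0,20,0,0,0,94],[0,0,20,0,0,0,94],[0,0,20,0,0,0,94],[0,0,17,0,0,0,94],[0,0,0,0,0,0,94],[0,0,0,0,0,0,50],[0,0,0,0,0,0,50],[0,0,0,0,0,0,50],[0,0,0,0,0,0,50],[0,0,0,0,0,0,50],[0,0,0,0,0,0,50]]], squeeze=12)

```text
time_s: 2.83
ee_pos: [0.4693, -0.0575, 0.1289]
eef_rot: [3.141, -0.001, 0.44]
force: [-0.3, 2.7, 3.3]
grip_width: 0.0574
grip_force: 1.5
```

```bash
python3 -c "
from h import *
go(406.2,-295.2,230)
c=cam('side');cv2.imwrite('pics/s1.png',cv2.resize(c['pixels'][150:350,200:440,::-1],None,fx=2.5,fy=2.5))"
```

```text
t 2.8 pos [469.3 -57.5 128.9] rot [ 3.141e+00 -1.000e-03  4.400e-01] q [-0.2   0.21  1.82  0.    1.11  0.93] F [-0.3  2.7  3.3] grip 0.05736067600456703 1.5154851973056793
shift [-158.2  188.3 -101.2] turn None
```

View pics/s1.png

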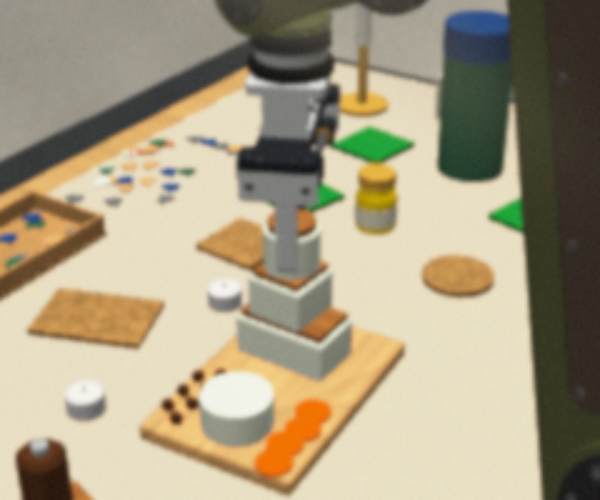

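The crop shows the near finger centred on the round dish at crop (290,245), with the stack intact. The grip is still building, so I'll hold, then lift straight up.

carry_out(plan=[[[0,0,0,0,0,0,45],[0,0,0,0,0,0,45],[0,0,0,0,0,0,45],[0,0,0,0,0,0,45],[0,0,-3,0,0,0,45],[0,0,-6,0,0,0,45],[0,0,-10,0,0,0,45],[0,0,-15,0,0,0,45],[0,0,-15,0,0,0,45],[0,0,-15,0,0,0,45],[0,0,-15,0,0,0,45],[0,0,0,0,0,0,45]]], squeeze=15)

```text
time_s: 3.88
ee_pos: [0.4702, -0.0578, 0.2107]
eef_rot: [3.139, -0.004, 0.44]
force: [1.1, 0.1, -1.7]
grip_width: 0.0545
grip_force: 15.0
```

Run:
```python
from h import *
go(406.2,-295.2,100)
c=cam('top');cv2.imwrite('pics/t1.png',cv2.resize(c['pixels'][190:290,230:390,::-1],None,fx=5,fy=5,interpolation=cv2.INTER_CUBIC))
```

```text
t 3.9 pos [470.2 -57.8 210.7] rot [ 3.139 -0.004  0.44 ] q [-0.2   0.12  1.72 -0.    1.29  0.93] F [ 1.1  0.1 -1.7] grip 0.05445155843862447 14.989587664604187
shift [-159.4  187.2  110.7] turn None
```

carry_out(plan=[[[-8,9.4,0,0,0,0,45],[-16,18.8,0,0,0,0,45],[-16,18.8,0,0,0,0,45],[-16,18.8,0,0,0,0,45],[-16,18.8,0,0,0,0,45],[-16,18.8,0,0,0,0,45],[-16,18.8,0,0,0,0,45],[-16,18.8,0,0,0,0,45],[-16,18.8,20,0,0,0,45],[-16,18.8,20,0,0,0,45],[-8,9,30,0,0,0,45],[0,0,30,0,0,0,45],[0,0,20,0,0,0,45],[0,0,15,0,0,0,45],[0,0,10,0,0,0,45],[0,0,10,0,0,0,45],[0,0,10,0,0,0,45],[0,0,0,0,0,0,45],[0,0,0,0,0,0,45]]])

```text
time_s: 5.52
ee_pos: [0.4042, -0.2954, 0.0424]
eef_rot: [-3.141, 0.0, 0.44]
force: [0.4, -0.8, -2.6]
grip_width: 0.0547
grip_force: 15.0
```

Run:
```python
from h import *
go(406.2,-295.2,18.5)
```

```text
t 5.5 pos [ 404.2 -295.4   42.4] rot [-3.141  0.     0.44 ] q [-0.7   0.4   1.81 -0.    0.93  0.43] F [ 0.4 -0.8 -2.6] grip 0.054716905885397134 14.989489316940308
shift [ 1.8  0.7 23.9] turn None
```

View pics/t1.png

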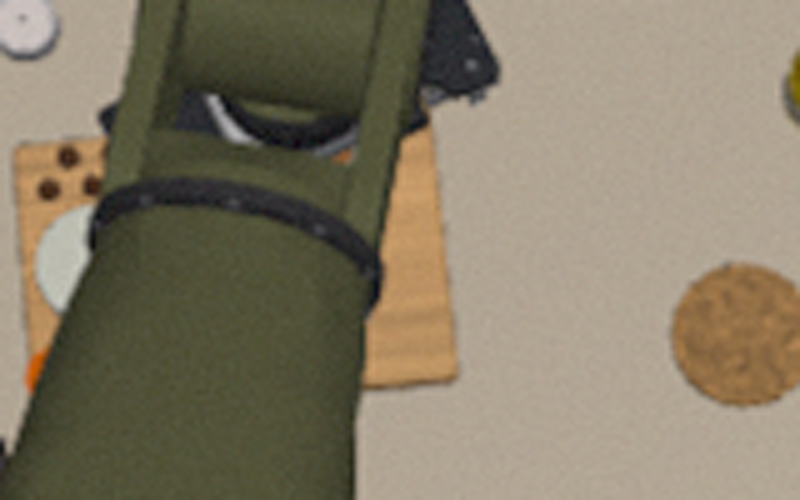

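The arm hid the stack in that view; it shows only the trivet, at crop (740,335).

carry_out(plan=[[[1.8,0.7,6,0,0,0,45],[0,0,6,0,0,0,45],[0,0,4,0,0,0,45],[0,0,3,0,0,0,45],[0,0,2,0,0,0,45],[0,0,0,0,0,0,45],[0,0,0,0,0,0,45]]])

```text
time_s: 6.1
ee_pos: [0.4062, -0.2953, 0.0215]
eef_rot: [-3.142, 0.0, 0.44]
force: [0.3, -0.5, -2.2]
grip_width: 0.0545
grip_force: 15.0
```

Run:
```python
from h import *
go(406.2,-295.2,18.5)
```

```text
t 6.1 pos [ 406.2 -295.3   21.5] rot [-3.142  0.     0.44 ] q [-0.7   0.44  1.82  0.    0.89  0.43] F [ 0.3 -0.5 -2.2] grip 0.05448988306360663 14.989593476057053
shift [ 0.1 -0.1  3. ] turn None
```

carry_out(plan=[[[0,0,0.8,0,0,0,45],[0,0,0.6,0,0,0,45],[0,0,0.6,0,0,0,45],[0,0,0.4,0,0,0,45],[0,0,0.4,0,0,0,45],[0,0,0,0,0,0,45],[0,0,0,0,0,0,45]]])

```text
time_s: 6.68
ee_pos: [0.4062, -0.2953, 0.0188]
eef_rot: [3.142, -0.0, 0.44]
force: [-1.1, 1.9, 0.9]
grip_width: 0.0546
grip_force: 15.0
```

carry_out(plan=[[[0,0,0,0,0,0,58],[0,0,0,0,0,0,65],[0,0,0,0,0,0,80],[0,0,0,0,0,0,94],[0,0,0,0,0,0,94],[0,0,0,0,0,0,94],[0,0,-10,0,0,0,94],[0,0,-20,0,0,0,94],[0,0,-25,0,0,0,94],[0,0,-25,0,0,0,94],[0,0,-25,0,0,0,94],[0,0,-25,0,0,0,94],[0,0,-20,0,0,0,94],[0,0,0,0,0,0,94]]])

```text
time_s: 7.85
ee_pos: [0.4073, -0.2962, 0.1734]
eef_rot: [3.136, -0.003, 0.44]
force: [0.4, -0.8, 1.3]
grip_width: 0.0939
grip_force: 0.0
```

Run:
```python
from h import *
go(480,-56,200)
c=cam('top');np.save('top2.npy',c['pixels']);cv2.imwrite('pics/t2.png',cv2.resize(c['pixels'][195:285,240:400,::-1],None,fx=5,fy=5,interpolation=cv2.INTER_CUBIC))
```

```text
t 7.8 pos [ 407.3 -296.2  173.4] rot [ 3.136e+00 -3.000e-03  4.400e-01] q [-0.7   0.22  1.7   0.    1.22  0.43] F [ 0.4 -0.8  1.3] grip 0.09387769436219828 0.0
shift [ 168.1 -186.2  -27.2] turn None
```

View pics/t2.png

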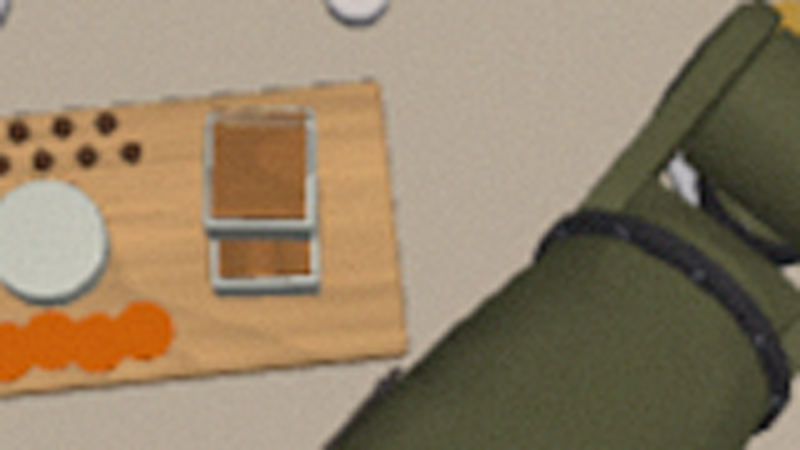

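The crop shows the square lid about 211–308 across and 120–220 down, centred at (260,170). The oblong lid sticks out below it at (265,258). Next I'll get its centre and angle.

```bash
cat >> h.py <<'E'
def lid(c,box,z,s=6,sat=110):
    u0,v0,u1,v1=box; im=cv2.resize(c["pixels"][v0:v1,u0:u1],None,fx=s,fy=s,interpolation=cv2.INTER_CUBIC)
    hsv=cv2.cvtColor(im,cv2.COLOR_RGB2HSV); m=((hsv[...,1]>sat)&(hsv[...,0]<25)).astype(np.uint8)
    m=cv2.morphologyEx(m,cv2.MORPH_OPEN,np.ones((9,9)))
    for q in cv2.findContours(m,0,1)[0]:
        if cv2.contourArea(q)>800:
            uv=(q[:,0]+.5)/s-.5+[u0,v0]; xy=ray(c,uv,z); M=cv2.moments((xy*1e3).astype(np.float32).reshape(-1,1,2))
            print(np.round(uv.min(0),1),np.round(uv.max(0),1),"rect",rect(xy),"centroid",np.round([M["m10"]/M["m00"],M["m01"]/M["m00"]],1))
E
python3 - <<'E'
from h import *
c=cam('top')
for sat in (95,110,125): lid(c,(281,214,304,242),.118,sat=sat)
print("round");lid(c,(281,214,304,242),.068)
lid(c,(331,156,368,193),.008,sat=90);lid(c,(252,137,300,190),.008,sat=90)
E
```

```text
[280.6 213.6] [303.4 238.2] rect [477.5 -56.5  67.3  61.2  -1.5] centroid [477.2 -55.3]
[282.2 218.9] [300.6 238.1] rect [470.4 -54.9  52.1  48.8  -1.9] centroid [470.  -54.9]
[280.6 213.6] [303.4 216.4] rect [507.4 -57.3  61.2   7.7  89.1] centroid [508.  -57.7]
[282.4 219.4] [300.4 237.9] rect [469.9 -55.   50.3  48.   -2. ] centroid [469.7 -54.9]
round
[282.2 218.9] [300.6 238.1] rect [480.6 -53.4  53.7  50.3  -1.9] centroid [480.3 -53.4]
[280.6 213.6] [303.4 216.4] rect [518.8 -55.9  63.1   8.   89.1] centroid [519.4 -56.4]
[334.8 160.1] [363.6 188.2] rect [ 650.1 -222.6   84.6   83.1   -3.1] centroid [ 650.1 -222.8]
[255.1 139.9] [295.9 186.6] rect [689.6  -8.5 125.   83.9  20.9] centroid [689.1  -8.4]
```

carry_out(plan=[[[0,0,-15,0,0,0.095,94],[0,0,-15,0,0,0.095,94],[0,0,-10,0,0,0.095,94],[0,0,0,0,0,0.095,94],[0,0,0,0,0,0.095,94],[0,0,0,0,0,0,94]]])

```text
time_s: 8.45
ee_pos: [0.4058, -0.295, 0.2076]
eef_rot: [-3.141, 0.001, -0.04]
force: [-0.3, 0.8, 0.3]
grip_width: 0.094
grip_force: 0.0
```

```bash
cat >> h.py <<'E'
def edges(c,box,z,sat,s=6):
    "angles (deg, mod 90) of the four sides by line fits away from the corners"
    u0,v0,u1,v1=box; im=cv2.resize(c["pixels"][v0:v1,u0:u1],None,fx=s,fy=s,interpolation=cv2.INTER_CUBIC)
    hsv=cv2.GaussianBlur(cv2.cvtColor(im,cv2.COLOR_RGB2HSV),(0,0),s/2); m=((hsv[...,1]>sat)&(hsv[...,0]<25)).astype(np.uint8)
    q=max(cv2.findContours(m,0,cv2.CHAIN_APPROX_NONE)[0],key=cv2.contourArea)
    xy=ray(c,(q[:,0]+.5)/s-.5+[u0,v0],z)*1e3; (cx,cy,w,h,a)=rect(xy/1e3)
    t=np.deg2rad(a); L=(xy-[cx,cy])@np.array([[np.cos(t),-np.sin(t)],[np.sin(t),np.cos(t)]])
    out=[];mid=[]
    for k,H,W in((1,h,w),(0,w,h)):
        for sg in(1,-1):
            p=L[(sg*L[:,k]>.35*H)&(abs(L[:,1-k])<.36*W)]; f=np.polyfit(p[:,1-k],p[:,k],1); out.append(np.rad2deg(np.arctan(f[0]))*(1 if k else -1)); mid.append(f[1])
    v=(mid[0]+mid[1])/2; u=(mid[2]+mid[3])/2
    print("edge angles",np.round(a+np.array(out),2),"mean %.2f"%(a+np.mean(out)),"size",np.round([mid[2]-mid[3],mid[0]-mid[1]],1),"centre",np.round([cx+u*np.cos(t)-v*np.sin(t),cy+u*np.sin(t)+v*np.cos(t)],1))
E
python3 - <<'E'
from h import *
go(470,-55,213,-.035)
c=cam('top')
edges(c,(331,156,368,193),.008,90);edges(c,(252,137,300,190),.008,90);edges(c,(278,216,306,240),.118,110)
E
```

```text
t 8.4 pos [ 405.8 -295.   207.6] rot [-3.141e+00  1.000e-03 -4.000e-02] q [-0.7   0.19  1.65 -0.    1.3   0.91] F [-0.3  0.8  0.3] grip 0.09395747775348147 0.0
shift [  54.6 -242.3   -5.2] turn -0.005
edge angles [-3.29 -3.27 -3.17 -4.06] mean -3.45 size [83.4 82.3] centre [ 650.  -222.8]
edge angles [20.94 20.96 20.74 20.92] mean 20.89 size [123.3  82.3] centre [689.2  -8.4]
edge angles [-1.98 -1.62  7.6  -3.39] mean 0.15 size [52.7 48.1] centre [471.2 -54.9]
```

carry_out(plan=[[[2.6,-12.3,0,0,0,0,94],[5.2,-23,0,0,0,0,94],[5.2,-23,0,0,0,0,94],[5.2,-23,0,0,0,0,94],[5.2,-23,0,0,0,0,94],[5.2,-23,0,0,0,0,94],[5.2,-23,0,0,0,0,94],[5.2,-23,0,0,0,0,94],[5.2,-23,0,0,0,0,94],[5.2,-23,0,0,0,0,94],[5.2,-23,0,0,0,0,94],[0,0,15,0,0,0,94],[0,0,20,0,0,0,94],[0,0,20,0,0,0,94],[0,0,0,0,0,0,94],[0,0,0,0,0,0,94]]])

```text
time_s: 9.83
ee_pos: [0.4687, -0.0544, 0.1533]
eef_rot: [-3.141, 0.002, -0.033]
force: [0.7, 1.2, 0.2]
grip_width: 0.0943
grip_force: 0.0
```

Run:
```python
from h import *
go(470.3,-55,79,-.035)
```

```text
t 9.8 pos [468.7 -54.4 153.3] rot [-3.141e+00  2.000e-03 -3.300e-02] q [-0.19  0.18  1.8   0.    1.17  1.41] F [0.7 1.2 0.2] grip 0.09429453664199533 0.0
shift [ 1.7  0.6 74.3] turn 0.002
```

carry_out(plan=[[[1.5,0.5,14,0,0,0,94],[0,0,20,0,0,0,94],[0,0,20,0,0,0,94],[0,0,12,0,0,0,94],[0,0,8,0,0,0,94],[0,0,0,0,0,0,94],[0,0,0,0,0,0,80],[0,0,0,0,0,0,70],[0,0,0,0,0,0,64],[0,0,0,0,0,0,60],[0,0,0,0,0,0,50],[0,0,0,0,0,0,50],[0,0,0,0,0,0,50],[0,0,0,0,0,0,50],[0,0,0,0,0,0,50]]], squeeze=20)

```text
time_s: 11.08
ee_pos: [0.4709, -0.0556, 0.08]
eef_rot: [-3.142, -0.001, -0.035]
force: [-1.3, 1.7, 6.2]
grip_width: 0.0598
grip_force: 20.0
```

Run:
```python
from h import *
go(470.3,-55,79,-.058)
```

```text
t 11.1 pos [470.9 -55.6  80. ] rot [-3.142e+00 -1.000e-03 -3.500e-02] q [-0.19  0.29  1.86  0.    1.    1.41] F [-1.3  1.7  6.2] grip 0.05983631172906384 20.000841915607452
shift [-0.6 -0.6  1. ] turn 0.023
```

carry_out(plan=[[[0,0,-3,0,0,0,45],[0,0,-6,0,0,0,45],[0,0,-10,0,0,0,45],[0,0,-15,0,0,0,45],[0,0,-18,0,0,0,45],[0,0,-18,0,0,0,45],[0,0,0,0,0,0.023,45],[0,0,0,0,0,0,45]]])

```text
time_s: 11.75
ee_pos: [0.471, -0.0556, 0.1503]
eef_rot: [3.141, -0.002, -0.06]
force: [0.2, -0.0, -2.1]
grip_width: 0.0602
grip_force: 20.0
```

Run:
```python
from h import *
go(650.5,-222.8,60,-.058)
```

```text
t 11.8 pos [471.  -55.6 150.3] rot [ 3.141e+00 -2.000e-03 -6.000e-02] q [-0.19  0.19  1.8  -0.    1.16  1.44] F [ 0.2 -0.  -2.1] grip 0.060164921353509496 19.99984860420227
shift [189.1 156.   90.7] turn -0.002
```

carry_out(plan=[[[9,7.8,0,0,0,0,45],[18,14.8,0,0,0,0,45],[18,14.8,0,0,0,0,45],[18,14.8,0,0,0,0,45],[18,14.8,0,0,0,0,45],[18,14.8,0,0,0,0,45],[18,14.8,0,0,0,0,45],[18,14.8,0,0,0,0,45],[18,14.8,0,0,0,0,45],[18,14.8,0,0,0,0,45],[18,14.8,0,0,0,0,45],[0,0,15,0,0,0,45],[0,0,25,0,0,0,45],[0,0,25,0,0,0,45],[0,0,20,0,0,0,45],[0,0,10,0,0,0,45],[0,0,0,0,0,0,45],[0,0,0,0,0,0,45]]])

```text
time_s: 13.25
ee_pos: [0.6503, -0.2221, 0.0544]
eef_rot: [-3.141, 0.001, -0.058]
force: [0.7, -0.9, -1.6]
grip_width: 0.06
grip_force: 20.0
```

Run:
```python
from h import *
go(650.5,-222.8,20,-.058)
```

```text
t 13.2 pos [ 650.3 -222.1   54.4] rot [-3.141e+00  1.000e-03 -5.800e-02] q [-0.38  0.75  1.21 -0.    1.18  1.25] F [ 0.7 -0.9 -1.6] grip 0.060038293822482824 19.999728798866272
shift [ 0.3  0.7 34.4] turn -0.0
```

carry_out(plan=[[[0,0.7,10,0,0,0,45],[0,0,10,0,0,0,45],[0,0,6,0,0,0,45],[0,0,3,0,0,0,45],[0,0,2,0,0,0,45],[0,0,1,0,0,0,45],[0,0,0.6,0,0,0,45],[0,0,0.6,0,0,0,45],[0,0,0.4,0,0,0,45],[0,0,0,0,0,0,45],[0,0,0,0,0,0,45]]])

```text
time_s: 14.17
ee_pos: [0.6504, -0.2229, 0.0212]
eef_rot: [3.141, -0.0, -0.058]
force: [0.1, -0.0, -1.2]
grip_width: 0.0599
grip_force: 20.0
```

carry_out(plan=[[[0,0,0.5,0,0,0,45],[0,0,0.4,0,0,0,45],[0,0,0.4,0,0,0,45],[0,0,0,0,0,0,45],[0,0,0,0,0,0,45]]])

```text
time_s: 14.58
ee_pos: [0.6504, -0.2228, 0.0201]
eef_rot: [3.142, -0.0, -0.058]
force: [-2.9, 0.3, 3.6]
grip_width: 0.06
grip_force: 20.0
```

carry_out(plan=[[[0,0,0,0,0,0,64],[0,0,0,0,0,0,72],[0,0,0,0,0,0,84],[0,0,0,0,0,0,94],[0,0,0,0,0,0,94],[0,0,-10,0,0,0,94],[0,0,-20,0,0,0,94],[0,0,-30,0,0,0,94],[0,0,-30,0,0,0,94],[0,0,-30,0,0,0,94],[-10,10,-30,0,0,0,94],[-30,10,0,0,0,0,94],[-30,10,0,0,0,0,94],[-30,10,0,0,0,0,94],[-30,10,0,0,0,0,94],[-30,10,0,0,0,0,94],[-15,5,0,0,0,0,94],[0,0,0,0,0,0,94]]])

```text
time_s: 16.08
ee_pos: [0.4697, -0.2784, 0.171]
eef_rot: [3.141, -0.001, -0.06]
force: [1.7, -0.2, 1.0]
grip_width: 0.0941
grip_force: 0.0
```

Run:
```python
from h import *
go(470.3,-55,150,-.035)
c=cam('top');cv2.imwrite('pics/t3.png',cv2.resize(c['pixels'][150:270,230:390,::-1],None,fx=5,fy=5,interpolation=cv2.INTER_CUBIC))
print("sq");lid(c,(334,157,366,189),.058,sat=110)
print("ob")
for b in [(278,208,306,250)]:
    for sat in (100,120): lid(c,b,.068,sat=sat)
```

```text
t 16.1 pos [ 469.7 -278.4  171. ] rot [ 3.141e+00 -1.000e-03 -6.000e-02] q [-0.6   0.32  1.58 -0.    1.24  1.03] F [ 1.7 -0.2  1. ] grip 0.09410893842421926 0.0
shift [ -12.9 -223.1   20.9] turn -0.025
sq
[341.6 160.6] [359.2 178.2] rect [ 648.7 -223.1   51.6   49.7   -3.2] centroid [ 648.6 -222.8]
[335.1 160.2] [363.4 188.4] rect [ 634.3 -219.3   81.1   79.1   -3.5] centroid [ 621.9 -213.6]
ob
[277.6 211.9] [305.4 249.4] rect [474.8 -53.4 105.2  76.9  -1.3] centroid [472.5 -53.5]
[277.6 226.2] [280.4 239.4] rect [469.4 -19.2  36.9   7.8  -0.8] centroid [469.2 -18.8]
[283.2 217.2] [301.2 249.4] rect [466.9 -55.5  90.6  48.8  -0. ] centroid [466.7 -55.5]
```

View pics/t3.png

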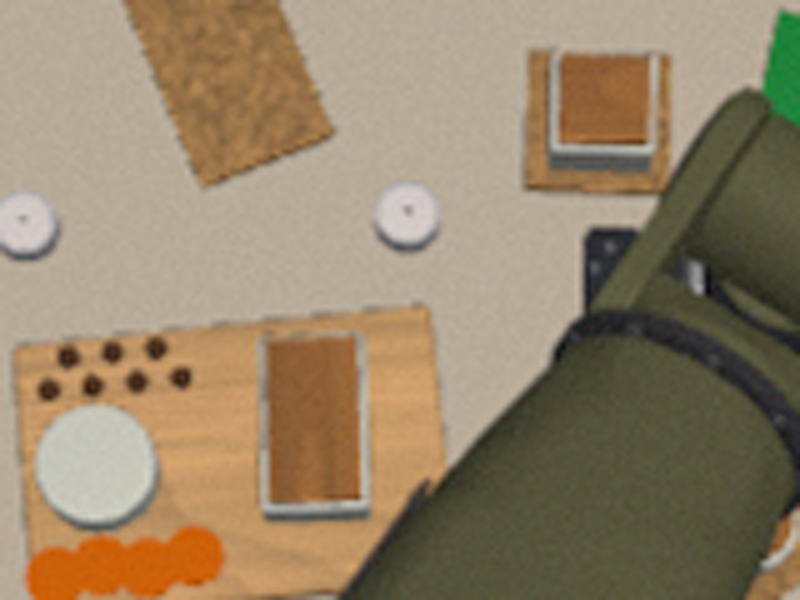

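The crop shows the square dish lid up on its trivet at (605,100), in line with it. The oblong dish is clear, with its lid at about 268–362 across and 337–502 down.

carry_out(plan=[[[0,0,0,0,0,-0.055,94],[-0.3,-12.9,0,0,0,0,94],[-0.35,-21,0,0,0,0,94],[-0.35,-21,0,0,0,0,94],[-0.35,-21,0,0,0,0,94],[-0.35,-21,0,0,0,0,94],[-0.35,-21,0,0,0,0,94],[-0.35,-21,0,0,0,0,94],[-0.35,-21,0,0,0,0,94],[-0.35,-21,0,0,0,0,94],[-0.35,-21,0,0,0,0,94],[-0.35,-21,0,0,0,0,94],[0,0,15,0,0,0,94],[0,0,25,0,0,0,94],[0,0,25,0,0,0,94],[0,0,0,0,0,0,94],[0,0,0,0,0,0,94]]])

```text
time_s: 17.55
ee_pos: [0.4686, -0.0537, 0.1047]
eef_rot: [-3.141, 0.002, -0.003]
force: [0.6, -0.1, 0.5]
grip_width: 0.0939
grip_force: 0.0
```

Run:
```python
from h import *
go(467,-55.5,30,-.005)
```

```text
t 17.6 pos [468.6 -53.7 104.7] rot [-3.141e+00  2.000e-03 -3.000e-03] q [-0.19  0.24  1.85  0.    1.05  1.38] F [ 0.6 -0.1  0.5] grip 0.09389642317412684 0.0
shift [-1.5  1.9 74.7] turn 0.002
```

carry_out(plan=[[[-1.5,1.9,14,0,0,0,94],[0,0,20,0,0,0,94],[0,0,20,0,0,0,94],[0,0,12,0,0,0,94],[0,0,8,0,0,0,94],[0,0,0,0,0,0,94],[0,0,0,0,0,0,80],[0,0,0,0,0,0,70],[0,0,0,0,0,0,64],[0,0,0,0,0,0,60],[0,0,0,0,0,0,50],[0,0,0,0,0,0,50],[0,0,0,0,0,0,50],[0,0,0,0,0,0,50],[0,0,0,0,0,0,50]]], squeeze=30)

```text
time_s: 18.8
ee_pos: [0.4675, -0.0565, 0.0312]
eef_rot: [-3.142, -0.001, -0.003]
force: [-1.6, 1.8, 5.1]
grip_width: 0.0599
grip_force: 30.0
```

Run:
```python
from h import *
go(467,-55.5,30,.365)
```

```text
t 18.8 pos [467.5 -56.5  31.2] rot [-3.142e+00 -1.000e-03 -3.000e-03] q [-0.2   0.36  1.9   0.    0.88  1.38] F [-1.6  1.8  5.1] grip 0.059864981329550704 29.992707073688507
shift [-0.5 -1.   1.2] turn -0.368
```

carry_out(plan=[[[0,0,-3,0,0,0,45],[0,0,-6,0,0,0,45],[0,0,-10,0,0,0,45],[0,0,-18,0,0,0,45],[0,0,-20,0,0,0,45],[0,0,-18,0,0,0,45],[0,0,0,0,0,-0.04,45],[0,0,0,0,0,-0.072,45],[0,0,0,0,0,-0.072,45],[0,0,0,0,0,-0.072,45],[0,0,0,0,0,-0.072,45],[0,0,0,0,0,-0.04,45],[0,0,0,0,0,0,45]]])

```text
time_s: 19.88
ee_pos: [0.4672, -0.0566, 0.1065]
eef_rot: [3.141, -0.0, 0.367]
force: [-0.7, -0.6, -2.4]
grip_width: 0.0598
grip_force: 30.0
```

Run:
```python
from h import *
go(689.3,-8.4,55,.365)
```

```text
t 19.9 pos [467.2 -56.6 106.5] rot [ 3.141 -0.     0.367] q [-0.2   0.24  1.85 -0.    1.05  1.01] F [-0.7 -0.6 -2.4] grip 0.05977932174126411 29.98517096042633
shift [224.6  34.6  51.5] turn 0.002
```

carry_out(plan=[[[10,1.6,0,0,0,0,45],[21.5,3.3,0,0,0,0,45],[21.5,3.3,0,0,0,0,45],[21.5,3.3,0,0,0,0,45],[21.5,3.3,0,0,0,0,45],[21.5,3.3,0,0,0,0,45],[21.5,3.3,0,0,0,0,45],[21.5,3.3,0,0,0,0,45],[21.5,3.3,0,0,0,0,45],[21.5,3.3,0,0,0,0,45],[21.5,3.3,0,0,0,0,45],[0,0,15,0,0,0,45],[0,0,22,0,0,0,45],[0,0,14,0,0,0,45],[0,0,0,0,0,0,45],[0,0,0,0,0,0,45]]])

```text
time_s: 21.22
ee_pos: [0.6894, -0.0086, 0.0546]
eef_rot: [-3.141, 0.001, 0.364]
force: [-0.4, -0.2, -2.0]
grip_width: 0.0598
grip_force: 30.0
```

Run:
```python
from h import *
go(689.5,-8.2,21,.365)
```

```text
t 21.2 pos [689.4  -8.6  54.6] rot [-3.141e+00  1.000e-03  3.640e-01] q [-0.07  0.75  1.2  -0.    1.19  1.14] F [-0.4 -0.2 -2. ] grip 0.05980156749770794 29.98576194047928
shift [ 0.3 -0.4 33.6] turn -0.001
```

carry_out(plan=[[[0.3,-0.4,10,0,0,0,45],[0,0,10,0,0,0,45],[0,0,6,0,0,0,45],[0,0,3,0,0,0,45],[0,0,1.5,0,0,0,45],[0,0,0.6,0,0,0,45],[0,0,0.6,0,0,0,45],[0,0,0.4,0,0,0,45],[0,0,0,0,0,0,45],[0,0,0,0,0,0,45]]])

```text
time_s: 22.05
ee_pos: [0.69, -0.0081, 0.0229]
eef_rot: [3.141, -0.0, 0.365]
force: [-1.3, -0.1, -2.0]
grip_width: 0.06
grip_force: 30.0
```

carry_out(plan=[[[0,0,0.6,0,0,0,45],[0,0,0.4,0,0,0,45],[0,0,0.4,0,0,0,45],[0,0,0.4,0,0,0,45],[0,0,0.3,0,0,0,45],[0,0,0,0,0,0,45],[0,0,0,0,0,0,45]]])

```text
time_s: 22.63
ee_pos: [0.69, -0.0081, 0.0212]
eef_rot: [3.142, -0.0, 0.365]
force: [-5.0, 0.3, 5.0]
grip_width: 0.0596
grip_force: 30.0
```

carry_out(plan=[[[0,0,0,0,0,0,64],[0,0,0,0,0,0,72],[0,0,0,0,0,0,84],[0,0,0,0,0,0,94],[0,0,0,0,0,0,94],[0,0,-10,0,0,0,94],[0,0,-20,0,0,0,94],[0,0,-30,0,0,0,94],[0,0,-30,0,0,0,94],[0,0,-30,0,0,0,94],[-10,0,-30,0,0,0,94],[-25,0,-30,0,0,0,94],[-30,0,-20,0,0,0,94],[-30,0,0,0,0,0,94],[-30,0,0,0,0,0,94],[-30,0,0,0,0,0,94],[-30,0,0,0,0,0,94],[-15,0,0,0,0,0,94],[0,0,0,0,0,0,94]]])

```text
time_s: 24.22
ee_pos: [0.5012, -0.0803, 0.2219]
eef_rot: [3.141, -0.001, 0.363]
force: [0.6, -0.5, -1.0]
grip_width: 0.0941
grip_force: 0.0
```

Run:
```python
from h import *
go(440,300,220,.365)
c=cam('top')
cv2.imwrite('pics/t4.png',cv2.resize(c['pixels'][130:290,130:400,::-1],None,fx=2.96,fy=2.96,interpolation=cv2.INTER_CUBIC))
edges(c,(255,140,298,188),.05,90)
for s in (110,125): lid(c,(258,142,292,182),.058,sat=s)
print('rd');lid(c,(365,243,393,271),.058,sat=110)
```

```text
t 24.2 pos [501.2 -80.3 221.9] rot [ 3.141e+00 -1.000e-03  3.630e-01] q [-0.23  0.19  1.62 -0.    1.33  0.98] F [ 0.6 -0.5 -1. ] grip 0.09411178248986446 0.0
shift [  78.  -377.2    1.7] turn -0.002
edge angles [21.3  17.03 21.64 74.82] mean 33.70 size [34.4 49.1] centre [718.5   2.2]
[257.6 148.6] [267.9 177.4] rect [673.9  25.8  89.8  11.7  21.2] centroid [672.2  25.1]
[260.9 141.6] [281.9 165.6] rect [702.7  -3.8  62.6  49.6  21.4] centroid [7.086e+02 7.000e-01]
[257.6 149.1] [267.4 174.8] rect [676.7  27.3  80.6  10.6  20.7] centroid [674.7  26. ]
[261.2 141.6] [281.6 165.2] rect [702.8  -3.7  60.9  49.1  21.7] centroid [7.089e+02 7.000e-01]
rd
[372.1 245.4] [387.6 261.2] rect [ 406.9 -294.6   44.1   42.6   -2.6] centroid [ 406.7 -294.8]
[364.6 244.2] [392.4 270.4] rect [ 392.  -286.2   77.1   63.6   61.8] centroid [ 385.3 -283.7]
```

View pics/t4.png

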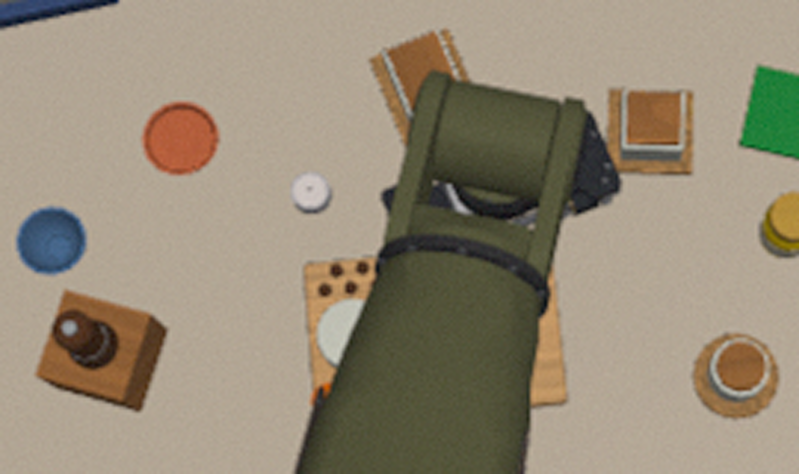

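The crop shows all three dishes lid up on their trivets: round at (741,367), square at (655,117) and oblong at (425,65), partly hidden by the arm. The mill is still in its stand at (85,335).

carry_out(plan=[[[2.6,-12.5,0,0,0,0,94],[5.2,-25.2,0,0,0,0,94],[5.2,-25.2,0,0,0,0,94],[5.2,-25.2,0,0,0,0,94],[5.2,-25.2,0,0,0,0,94],[5.2,-25.2,0,0,0,0,94],[5.2,-25.2,0,0,0,0,94],[5.2,-25.2,0,0,0,0,94],[5.2,-25.2,0,0,0,0,94],[5.2,-25.2,0,0,0,0,94],[5.2,-25.2,0,0,0,0,94],[5.2,-25.2,0,0,0,0,94],[5.2,-25.2,0,0,0,0,94],[5.2,-25.2,0,0,0,0,94],[5.2,-25.2,0,0,0,0,94],[2.6,-12.5,0,0,0,0,94],[0,0,0,0,0,0,94],[0,0,0,0,0,0,94]]])

```text
time_s: 25.77
ee_pos: [0.4409, 0.3018, 0.2203]
eef_rot: [3.141, 0.001, 0.366]
force: [-0.3, -0.6, -0.0]
grip_width: 0.0941
grip_force: 0.0
```

Run:
```python
from h import *
go(440,300.5,111,.365)
c=cam('top'); edges(c,(250,132,302,188),.058,110)
for s in (120,135): lid(c,(262,142,290,182),.058,sat=s)
s=cam('side'); a=cv2.resize(s['pixels'][200:420,120:320,::-1],None,fx=2.7,fy=2.7); 
b=cv2.resize(c['pixels'][135:195,250:304,::-1],None,fx=4,fy=4,interpolation=cv2.INTER_CUBIC); b=cv2.copyMakeBorder(b,0,a.shape[0]-b.shape[0],0,0,0)
cv2.imwrite('pics/m1.png',np.hstack([a,b]))
```

```text
t 25.8 pos [440.9 301.8 220.3] rot [3.141e+00 1.000e-03 3.660e-01] q [ 0.53  0.25  1.54 -0.    1.34  1.74] F [-0.3 -0.6 -0. ] grip 0.09410688545380733 0.0
shift [ -1.3   0.8 109.3] turn 0.001
edge angles [21.16 21.3  21.44 21.3 ] mean 21.30 size [90.  48.4] centre [688.8  -9.1]
[275.9 175.9] [289.4 181.4] rect [623.1 -32.5  41.1  12.1 -70.1] centroid [624.8 -34.4]
[261.6 158.9] [271.1 181.4] rect [651.5  17.5  71.7  10.9  21.6] centroid [649.3  16.1]
[261.6 141.6] [287.9 174.4] rect [688.7  -8.9  91.3  50.   21.1] centroid [688.6  -9.2]
[261.6 141.6] [287.8 174.2] rect [688.4  -8.8  90.4  49.3  21.1] centroid [688.5  -9.2]
```

View pics/m1.png

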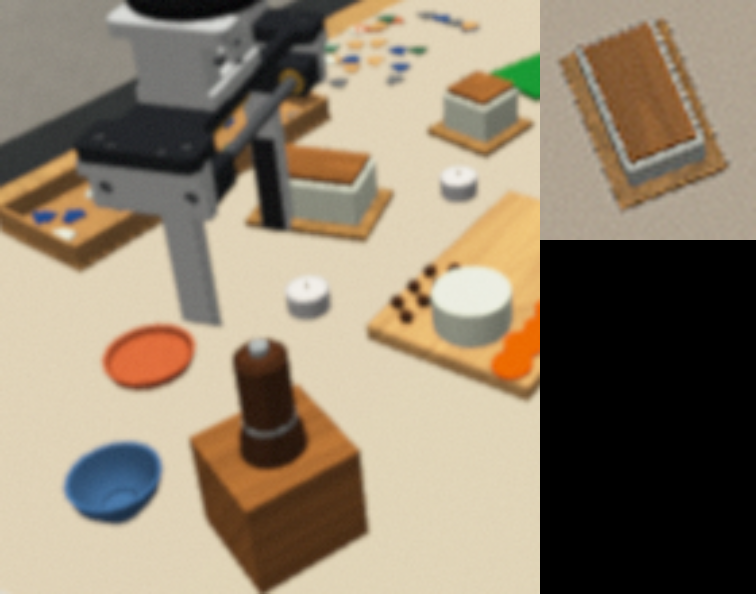

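The picture shows the mill upright in its stand, button at crop (260,345), with the open fingers above it on either side. The oblong dish, top right in the inset, is centred and in line with its trivet. Descending now to grip the mill.

carry_out(plan=[[[-0.7,1.8,10,0,0,0,94],[0,0,18,0,0,0,94],[0,0,20,0,0,0,94],[0,0,20,0,0,0,94],[0,0,20,0,0,0,94],[0,0,14,0,0,0,94],[0,0,5,0,0,0,94],[0,0,0,0,0,0,94],[0,0,0,0,0,0,70],[0,0,0,0,0,0,55],[0,0,0,0,0,0,46],[0,0,0,0,0,0,41],[0,0,0,0,0,0,38],[0,0,0,0,0,0,36],[0,0,0,0,0,0,34],[0,0,0,0,0,0,30],[0,0,0,0,0,0,25],[0,0,0,0,0,0,25]]], squeeze=8)

```text
time_s: 27.37
ee_pos: [0.4409, 0.3001, 0.1137]
eef_rot: [-3.14, -0.0, 0.365]
force: [-1.7, 4.9, 1.4]
grip_width: 0.0361
grip_force: 8.0
```

Run:
```python
from h import *
go(440,300.5,111,.365)
```

```text
t 27.4 pos [440.9 300.1 113.7] rot [-3.14  -0.     0.365] q [0.53 0.36 1.67 0.   1.11 1.73] F [-1.7  4.9  1.4] grip 0.03613713292403144 8.015364228776889
shift [-0.7 -0.7  2.7] turn -0.0
```

carry_out(plan=[[[0,-0.7,0,0,0,0,25],[0,0,0,0,0,0,25],[0,0,0,0,0,0,25]]], squeeze=8)

```text
time_s: 27.62
ee_pos: [0.4409, 0.3003, 0.1137]
eef_rot: [-3.141, -0.0, 0.365]
force: [-1.9, 3.6, 0.8]
grip_width: 0.0362
grip_force: 8.0
```

carry_out(plan=[[[0,-0.7,0,0,0,0,20],[0,0,0,0,0,0,20],[0,0,0,0,0,0,20],[0,0,-3,0,0,0,20],[0,0,-6,0,0,0,20],[0,0,-8,0,0,0,20],[0,0,-8,0,0,0,20]]], squeeze=25)

```text
time_s: 28.2
ee_pos: [0.4407, 0.3005, 0.1393]
eef_rot: [3.141, 0.0, 0.365]
force: [0.4, 0.5, -1.8]
grip_width: 0.0356
grip_force: 24.9
```

Free of side load (about −1.8 N, the mill's weight). I'll keep lifting.

carry_out(plan=[[[0,0,-8,0,0,0,20],[0,0,-10,0,0,0,20],[0,0,-15,0,0,0,20],[0,0,-15,0,0,0,20],[0,0,-15,0,0,0,20],[0,0,-12,0,0,0,20],[0,0,-5,0,0,0,20],[0,0,0,0,0,0,20],[0,0,0,0,0,0,20]]])

```text
time_s: 28.95
ee_pos: [0.4405, 0.3006, 0.2184]
eef_rot: [3.142, 0.0, 0.365]
force: [-0.1, -0.8, -2.2]
grip_width: 0.036
grip_force: 24.9
```

Run:
```python
from h import *
go(654.5,237.2,140,.365)
c=cam('side')
cv2.imwrite('pics/m2.png',cv2.resize(c['pixels'][200:420,120:320,::-1],None,fx=2.7,fy=2.7))
c=cam('top'); lid(c,(176,162,206,192),.012,sat=110)
```

```text
t 28.9 pos [440.5 300.6 218.4] rot [3.142 0.    0.365] q [ 0.53  0.25  1.55 -0.    1.34  1.74] F [-0.1 -0.8 -2.2] grip 0.03601403886815083 24.928442184173036
shift [177.3 135.6  78.4] turn -0.0
[177.8 164.1] [203.1 188.4] rect [6.541e+02 2.375e+02 7.340e+01 7.330e+01 6.000e-01] centroid [654.  237.3]
```

View pics/m2.png

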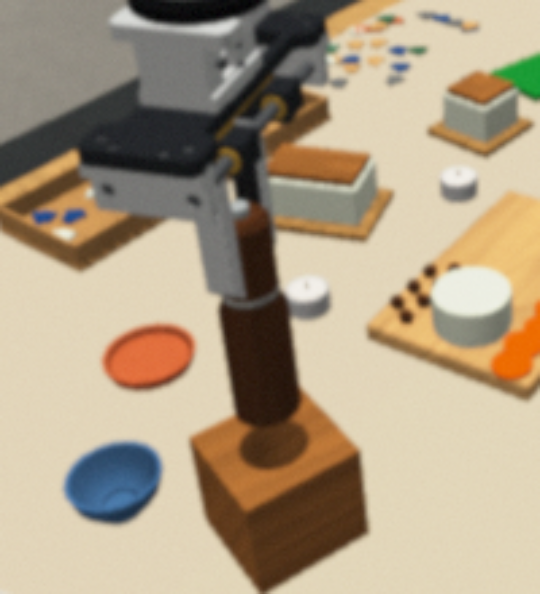

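The crop shows the mill out of the well, hanging straight along the fingers, its foot at (265,415) above the well. The tray is clear at (150,355).

carry_out(plan=[[[8,6.1,0,0,0,0,20],[16.9,12.9,0,0,0,0,20],[16.9,12.9,0,0,0,0,20],[16.9,12.9,0,0,0,0,20],[16.9,12.9,0,0,0,0,20],[16.9,12.9,0,0,0,0,20],[16.9,12.9,0,0,0,0,20],[16.9,12.9,0,0,0,0,20],[16.9,12.9,0,0,0,0,20],[16.9,12.9,0,0,0,0,20],[16.9,12.9,0,0,0,0,20],[0,0,10,0,0,0,20],[0,0,20,0,0,0,20],[0,0,20,0,0,0,20],[0,0,18,0,0,0,20],[0,0,10,0,0,0,20],[0,0,0,0,0,0,20],[0,0,0,0,0,0,20]]])

```text
time_s: 30.55
ee_pos: [0.6543, 0.2375, 0.1405]
eef_rot: [-3.142, 0.001, 0.365]
force: [-0.1, 0.3, -1.6]
grip_width: 0.0356
grip_force: 25.0
```

Run:
```python
from h import *
go(654.2,237.4,108.7,.365)
```

```text
t 30.6 pos [654.3 237.5 140.5] rot [-3.142e+00  1.000e-03  3.650e-01] q [ 0.3   0.68  1.11 -0.    1.35  1.5 ] F [-0.1  0.3 -1.6] grip 0.035620771754636155 24.969682498049224
shift [-0.1  0.1 31.8] turn -0.0
```

carry_out(plan=[[[0,0,8,0,0,0,20],[0,0,8,0,0,0,20],[0,0,6,0,0,0,20],[0,0,4,0,0,0,20],[0,0,2,0,0,0,20],[0,0,1,0,0,0,20],[0,0,0.5,0,0,0,20],[0,0,0.5,0,0,0,20],[0,0,0,0,0,0,20],[0,0,0,0,0,0,20]]])

```text
time_s: 31.38
ee_pos: [0.6543, 0.2377, 0.1108]
eef_rot: [3.142, -0.0, 0.365]
force: [0.0, -0.4, -2.1]
grip_width: 0.0358
grip_force: 25.0
```

carry_out(plan=[[[0,0,0.4,0,0,0,20],[0,0,0.4,0,0,0,20],[0,0,0.4,0,0,0,20],[0,0,0.4,0,0,0,20],[0,0,0,0,0,0,20],[0,0,0,0,0,0,20]]])

```text
time_s: 31.88
ee_pos: [0.6542, 0.2377, 0.1089]
eef_rot: [-3.142, 0.0, 0.365]
force: [0.0, 0.4, -2.2]
grip_width: 0.0353
grip_force: 25.0
```

carry_out(plan=[[[0,0,0.4,0,0,0,20],[0,0,0.3,0,0,0,20],[0,0,0.3,0,0,0,20],[0,0,0,0,0,0,20],[0,0,0,0,0,0,20]]])

```text
time_s: 32.3
ee_pos: [0.6544, 0.2377, 0.1085]
eef_rot: [3.142, -0.001, 0.365]
force: [-0.1, 1.0, 3.8]
grip_width: 0.0355
grip_force: 25.0
```

carry_out(plan=[[[0,0,0,0,0,0,36],[0,0,0,0,0,0,38],[0,0,0,0,0,0,42],[0,0,0,0,0,0,50],[0,0,0,0,0,0,65],[0,0,0,0,0,0,80],[0,0,0,0,0,0,94],[0,0,0,0,0,0,94],[0,0,0,0,0,0,94],[0,0,-10,0,0,0,94],[0,0,-20,0,0,0,94],[0,0,-25,0,0,0,94],[0,0,-25,0,0,0,94],[0,0,-15,0,0,0,94],[0,0,-10,0,0,0,94],[0,0,-5,0,0,0,94],[0,0,0,0,0,0,94]]], squeeze=8)

```text
time_s: 33.72
ee_pos: [0.6543, 0.2377, 0.2188]
eef_rot: [3.142, -0.001, 0.365]
force: [0.5, 0.1, -0.0]
grip_width: 0.0943
grip_force: 0.0
```

carry_out(plan=[[[-10,10,0,0,0,0,94],[-15,20,0,0,0,0,94],[-15,20,0,0,0,0,94],[-15,20,0,0,0,0,94],[-15,20,0,0,0,0,94],[-15,20,0,0,0,0,94],[-15,20,0,0,0,0,94],[-15,20,0,0,0,0,94],[-10,15,0,0,0,0,94],[-5,5,0,0,0,0,94],[0,0,0,0,0,0,94],[0,0,0,0,0,0,94]]])

```text
time_s: 34.72
ee_pos: [0.5934, 0.0329, 0.2174]
eef_rot: [-3.141, 0.001, 0.365]
force: [-0.0, 0.5, -0.2]
grip_width: 0.0938
grip_force: 0.0
```

Run:
```python
from h import *
go(654.2,237.4,108.7)
c=cam('side')
t=cam('top');hsv=cv2.cvtColor(t['pixels'],cv2.COLOR_RGB2HSV)
w=(hsv[155:190,165:210,1]<80)&(hsv[155:190,165:210,2]>110)&True
a=cv2.resize(t['pixels'][140:280,150:400,::-1],None,fx=2.6,fy=2.6,interpolation=cv2.INTER_CUBIC)
b=cv2.resize(c['pixels'][250:360,130:250,::-1],None,fx=2,fy=2); cv2.imwrite('pics/f.png',np.vstack([a,cv2.copyMakeBorder(b,0,0,0,a.shape[1]-b.shape[1],0)]))
print(proj(t,[[.654,.2374,.161],[.654,.2374,.005]]),proj(c,[[.654,.2374,.161],[.654,.2374,.005],[.654,.2374,.085]]))
```

```text
t 34.7 pos [593.4  32.9 217.4] rot [-3.141e+00  1.000e-03  3.650e-01] q [-0.01  0.39  1.37  0.    1.38  1.2 ] F [-0.   0.5 -0.2] grip 0.09382722885826401 0.0
shift [ 129.8 -169.3  108.7] turn None
[[179.41338122 160.24459139]
 [190.92999589 176.93306413]] [[162.3118517  273.25992909]
 [174.94910766 331.34713665]
 [168.7279547  302.75157726]]
```

View pics/f.png

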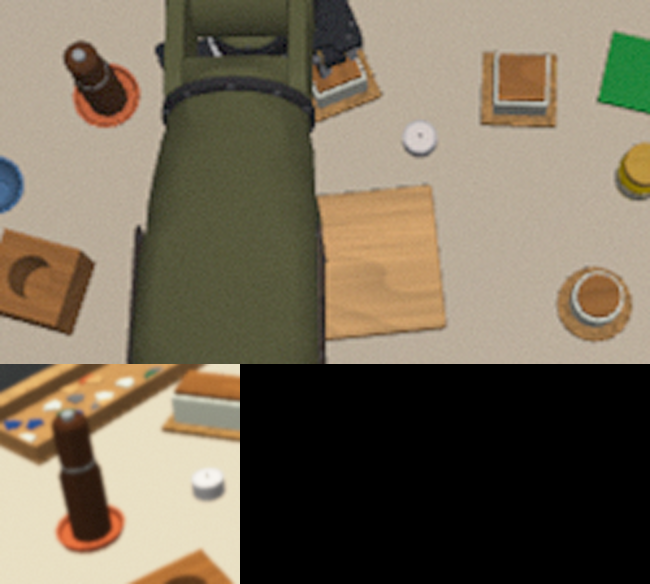

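The picture shows the mill upright in its tray. Its button is at top-view pixel (180,161), against a predicted (179.4,160.2). The three dishes stand lid up and centred on their trivets, and the arm is clear of everything.

```bash
python3 -c "
from station import ctrl
print(ctrl.hand_in())"
```

```text
the job is handed in; nothing more can be done
None
```

The job is handed in at about 35 s: each dish is lid up within about 2 mm of its own trivet's centre, the square and oblong ones are in line with theirs, and the pepper mill is upright in its tray.

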